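# Box the stone seals after calligraphy class

## Robot

A 7-joint arm with a two-finger parallel gripper is mounted at the origin on the work surface. World frame = base frame: x ahead of the robot, y to its left, z up, the work surface at z = 0. Lengths are in m, angles in rad, forces in N, time in s.
With the tool pointing down it reaches from about 0.4 to 0.9 m from the base axis. Payload 5.5 kg.
Tool frame: the origin (TCP) lies on the front face of the gripper's body, between the roots of the fingers; the fingertips stand 73 mm ahead of it and the grasp point (between the pads) lies 54 mm ahead of it (env.tip_extent is the distance from the TCP to the fingertips, in m); z points along the fingers, y is the line along which they close (so a half turn about z gives the same grasp; the last joint's range is limited). The gripper opens to 85 mm and grips with 20 to 120 N. Pads are 22 mm wide; open, the fingers measure 114 mm over their backs; the gripper's body (76 mm by 85 mm) begins 54 mm behind the grasp point. The pads swing forward as they close: fully open they stand 13 mm farther back than shut.
Start: joints at [-0.972, 0.501, -0.427, 1.55, 0.221, 1.138, -0.21], TCP at [0.214, 0.614, 0.304] pointing down, gripper open.
Joint ranges: [-2.88, 2.88], [-0.31, 2.03], [-1.54, 1.56], [0.2, 2.42], [-1.41, 4.55], [0.19, 2.02], [-2.57, 2.57]. Speed limits (rad/s): [2.57, 2.57, 3.14, 3.14, 3.14, 3.14, 3.14].

## Interface

Orientations are given as a unit quaternion [w, x, y, z].
In Python, from cell import env gives the robot as it stands.
- The arm moves only by the tool send_rows, never from a script. Its argument "motion" is a list of rows, each an object with "claw": the closure, from 0 (fully open) to 1 (shut); "slide": the shift along the world's x, y, z in cm, a list of three; "turn": the turn, a rotation vector about the world's x, y, z in rad, a list of three. In form: [{"claw": claw, "slide": [x, y, z], "turn": [rx, ry, rz]}, ...]. A call has 1 to 5 rows; each row shifts and turns the commanded pose from where the row before left it; what a row does not reach is not made up. A row lasts 1/12 s, in which the tool goes at most 41.7 mm and 7.16 degrees, less where a joint would pass 70% of its speed; a pose out of reach is approached as far as the arm can. A call with a gripper value outside its range is refused whole. The fingers move at their own pace and stop on an object; "grip_force" is the grip in N (left out, the last holds). Time passes only in rows, so rows that do not move let the fingers close. It gives the time, the measured TCP pose, the force, the opening and the grip force at its end, in the units of the state.
- env.state(): the state, without advancing time (a new reading comes with each control period).
- env.get_image(name): name is "side" or "top"; returns the picture (400x640x3 uint8, blue, green, red); there is no depth.
- env.camera_params(name): a dict with "mtx" (3x3 intrinsics, pixels), "k1" (the pictures are not rectified: a ray, as slopes to the right and down, at radius r is drawn at 1 + k1 r^2 times it, then the intrinsics apply), "xyz" and "orientation" of the camera in the world. Camera axes: x right, y down, z forward; pixel columns grow to the right and rows downward; lengths in m; the calibration is good to about 2 mm. A picture is of the moment at which its call begins. camera_params takes no time and is no camera call.
- env.finish_job(): hands the job in; it is judged then, once.
Trained networks look in the newest picture that a camera, given by its name, has taken for a name from the list of things; names that differ only in an ending like _2 or _b are one class to them, and where a whole thing is asked for, a point or a joint stands for the part that bears it (a point fixed in the world has none). Each returns a list of dicts, best first, with "confidence" (0 to 1); they miss things now and then, are a little off and sometimes report something else, mostly with a low value. They report only what shows in the picture. A call takes as long as a camera call. They do not tell look-alikes from the thing itself.
- env.outline_of(camera, query): "region" (400x640 bool, what is visible of it) and "bbox" ([left, top, right, bottom] as shares, 0 to 1, of the picture: columns of its width, rows of its height, round what is visible of it).
- env.landmark_of(camera, query): "centre" ([column, row] as shares, 0 to 1, of the picture: columns of its width, rows of its height: a listed point, or the origin of a listed thing).
The state is a dict: "t": time; "joint_positions": joint angles; "joint_velocities": joint speeds; "tau": joint torques, N m; "ee_pos": TCP position; "tcp_rot": TCP orientation; "contact_force": force on the tool from outside, world axes, zero at the start; "moment": the same for the moment, N m; "opening": opening from 0.0 (shut) to 1.0 (fully open); "gripper_force": force on a finger pad.
Only numpy, scipy, OpenCV 4.12 (cv2) and the standard library are available. Lean on these libraries where they do the work, as an engineer would, in place of code of your own. Each camera call takes 0.05 s, during which the arm holds its last target. There are 200 camera calls.

## Task

Put the four stone seals away: stand each one upright on the floor of the open card box of its own shape and size (large square, small square, oblong, round). Lower them gently, do not drop them or knock them over; the boxes are light, so do not tip them or shove them out of place, and leave the ink bottle standing among them where it is.

Things in the scene. Friction and masses are not known exactly. Their poses are not given: they have to be found in the camera images.
- seal_large_mid (a point): The large square seal: an upright buff soapstone stamp with a square shaft 42 x 42 mm (the thicker of the two square seals), the shaft 64 mm high from the foot, with a smaller step and a dome on top (all at most 80 mm high); loose, about 280 g. The point is the centre of the shaft, 32 mm above its foot; z points up, x and y are square to the flat sides.
- seal_small_mid (a point): The small square seal: an upright buff soapstone stamp with a square shaft 26 x 26 mm (the thinner of the two square seals), the shaft 64 mm high from the foot, with a smaller step and a dome on top (all at most 80 mm high); loose, about 110 g. The point is the centre of the shaft, 32 mm above its foot; z points up, x and y are square to the flat sides.
- seal_oblong_mid (a point): The oblong seal: an upright buff soapstone stamp with an oblong shaft 50 mm along its x axis by 26 mm along its y axis, the shaft 64 mm high from the foot, with a smaller step and a dome on top (all at most 80 mm high); loose, about 210 g. The point is the centre of the shaft, 32 mm above its foot; z points up, x and y are square to the flat sides.
- seal_round_mid (a point): The round seal: an upright buff soapstone stamp with a round shaft 38 mm across, the shaft 64 mm high from the foot, with a smaller step and a dome on top (all at most 80 mm high); loose, about 190 g. The point is the centre of the shaft, 32 mm above its foot; z points up.
- box_large: Box for the large square seal: a light, loose, open card box (35 g), square, opening 60 x 60 mm, outside 66 x 66 mm; walls 3 mm thick, rim 28 mm above the table, inner floor 3 mm above the table. Its opening is 9 mm wider than its seal on every side. Origin at the centre of its underside; z up, x and y square to its walls.
- box_small: Box for the small square seal: a light, loose, open card box (35 g), square, opening 44 x 44 mm, outside 50 x 50 mm; walls 3 mm thick, rim 28 mm above the table, inner floor 3 mm above the table. Its opening is 9 mm wider than its seal on every side. Origin at the centre of its underside; z up, x and y square to its walls.
- box_oblong: Box for the oblong seal: a light, loose, open card box (35 g), oblong, opening 68 mm along its x axis by 44 mm along its y axis, outside 74 x 50 mm; walls 3 mm thick, rim 28 mm above the table, inner floor 3 mm above the table. Its opening is 9 mm wider than its seal on every side. Origin at the centre of its underside; z up, x and y square to its walls.
- box_round: Box for the round seal: a light, loose, open card box (35 g), round, opening 56 mm across, outside 62 mm across; walls 3 mm thick, rim 28 mm above the table, inner floor 3 mm above the table. Its opening is 9 mm wider than its seal on every side. Origin at the centre of its underside; z up.
- ink_bottle: Squat black ink bottle, 46 mm across, 75 mm high, standing loose among the seals and boxes; a bystander. Origin at the centre of its underside.
There are look-alikes about, which are no part of the job. Leave any orange or purple look-alike of the part that bears seal_small_mid alone.

How it is judged:
By the outcome, as a careful person would: the job done as asked, in the order asked, and still so for the second after the job is handed in, with the robot touching nothing.
It also fails if it takes over 109 s, if anything falls off the work surface, if the arm or the gripper's body presses on something with over 40 N, if the wrist force passes 120 N, or if a joint passes its speed limit or range.

## Working session

There is one attempt and no reset: what is moved stays moved. The work goes in short steps, Python scripts to look and compute and a tool call to move; the robot and the scene stay as the last step left them, time stands still between calls to the robot, and variables do not carry over. Pictures are saved under pics/ and viewed, at most 14 in all, crops included, and the job is handed in when it is done.

Besides the shell and the picture viewer there is one more tool, called after "Request:" as name(argument=value, ...), one argument or row to a line, values as JSON. send_rows: Moves the arm, as the interface text tells. Its arguments: {"type":"object","properties":{"motion":{"type":"array","items":{"type":"object","properties":{"claw":{"type":"number"},"slide":{"type":"array","items":{"type":"number"}},"turn":{"type":"array","items":{"type":"number"}}}}},"grip_force":{"type":"number"}},"required":["motion"]}

```bash
mkdir -p pics
cat > h.py <<'E'
import numpy as np, cv2
from cell import env
from scipy.spatial.transform import Rotation as R
def cam(n):
    p=env.camera_params(n); q=p["orientation"]
    return np.array(p["mtx"]),p["k1"],np.array(p["xyz"]),R.from_quat([q[1],q[2],q[3],q[0]]).as_matrix()
def ray(n,u,v):
    K,k1,c,M=cam(n); d=np.array([(u-K[0,2])/K[0,0],(v-K[1,2])/K[1,1]]); s=d.copy()
    for _ in range(20): s=d/(1+k1*(s@s))
    return c,M@np.array([s[0],s[1],1])
def atz(n,u,v,z):
    c,d=ray(n,u,v); return c+d*(z-c[2])/d[2]
def proj(n,P):
    K,k1,c,M=cam(n); q=(np.atleast_2d(P)-c)@M; s=q[:,:2]/q[:,2:]; s=s*(1+k1*(s**2).sum(1,keepdims=True))
    return s*[K[0,0],K[1,1]]+[K[0,2],K[1,2]]
E
cat > a.py <<'E'
from h import *
for n in("top","side"):
    cv2.imwrite(f"pics/{n}0.png",env.get_image(n)); print(n,{k:np.round(v,3).tolist() for k,v in env.camera_params(n).items()})
for q,z in [("seal_large_mid",.032),("seal_small_mid",.032),("seal_oblong_mid",.032),("seal_round_mid",.032),("box_large",0),("box_small",0),("box_oblong",0),("box_round",0),("ink_bottle",0)]:
    for n in("top","side"):
        for d in env.landmark_of(n,q):
            u,v=np.array(d["centre"])*[640,400]; print(q,n,round(d["confidence"],2),round(u),round(v),atz(n,u,v,z).round(3))
print(env.state())
E
python3 a.py
```

```text
top {'mtx': [[460.052, 0.0, 319.837], [0.0, 460.052, 199.226], [0.0, 0.0, 1.0]], 'k1': -0.101, 'xyz': [0.515, 0.018, 0.984], 'orientation': [0.004, -0.701, 0.713, -0.026]}
side {'mtx': [[461.004, 0.0, 320.07], [0.0, 461.004, 201.288], [0.0, 0.0, 1.0]], 'k1': -0.085, 'xyz': [0.46, 0.76, 0.609], 'orientation': [0.038, -0.059, 0.887, -0.455]}
seal_large_mid top 0.76 258 187 [0.583 0.116 0.032]
seal_large_mid top 0.64 321 214 [ 0.526 -0.014  0.032]
seal_large_mid top 0.53 168 172 [0.617 0.303 0.032]
seal_large_mid side 0.84 305 243 [0.589 0.103 0.032]
seal_small_mid top 0.71 299 145 [0.669 0.029 0.032]
seal_small_mid top 0.61 362 180 [ 0.594 -0.102  0.032]
seal_small_mid top 0.54 392 154 [ 0.647 -0.165  0.032]
seal_small_mid top 0.53 334 158 [ 0.641 -0.043  0.032]
seal_small_mid top 0.46 357 138 [ 0.683 -0.093  0.032]
seal_small_mid side 0.81 322 184 [ 0.585 -0.102  0.032]
seal_small_mid side 0.81 298 169 [ 0.649 -0.159  0.032]
seal_small_mid side 0.76 272 216 [0.671 0.029 0.032]
seal_small_mid side 0.75 294 202 [ 0.635 -0.028  0.032]
seal_small_mid side 0.62 279 182 [ 0.685 -0.101  0.03
[... 847 characters left out ...]
ons': array([-0.97180922,  0.50087557, -0.42700524,  1.55041956,  0.22079156,
        1.13828644, -0.21027909]), 'joint_velocities': array([ 0.0011203 , -0.00014968,  0.00142897,  0.00063379, -0.00083498,
       -0.00040232, -0.00193769]), 'tau': array([-4.73723667e-04, -5.69373751e+01, -5.81087530e+00, -2.81336474e+01,
        1.25464806e-02,  1.85659941e-03,  4.78989435e-06]), 'ee_pos': array([0.21414212, 0.61370556, 0.3039173 ]), 'tcp_rot': array([-1.69305017e-05,  1.67078833e-01,  9.85943539e-01,  1.96415216e-05]), 'contact_force': array([-0.06768437,  1.12654016, -0.08004864]), 'moment': array([-0.01791101, -0.0257299 ,  0.03816574]), 'gripper_force': 0.0, 'opening': 0.9986877810333602}
```

View pics/top0.png

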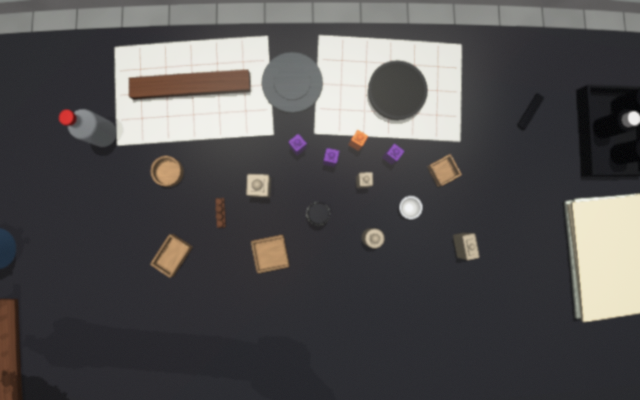

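View pics/side0.png

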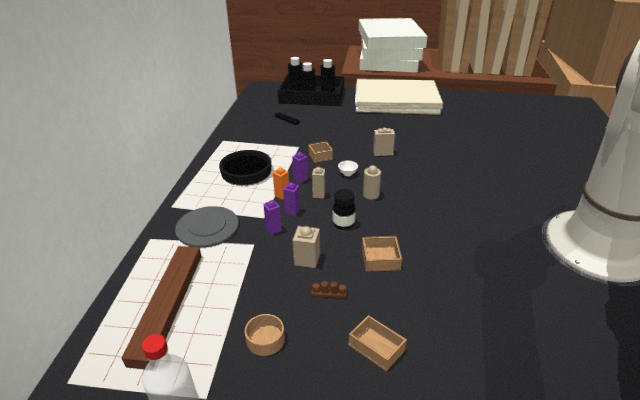

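Run:
```python
import cv2
a=cv2.imread("pics/top0.png")[100:280,240:500]; cv2.imwrite("pics/topc.png",cv2.resize(a,None,fx=3,fy=3,interpolation=2))
a=cv2.imread("pics/side0.png")[100:300,240:440]; cv2.imwrite("pics/sidec.png",cv2.resize(a,None,fx=3,fy=3,interpolation=2))
```

```text
(no output)
```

View pics/topc.png

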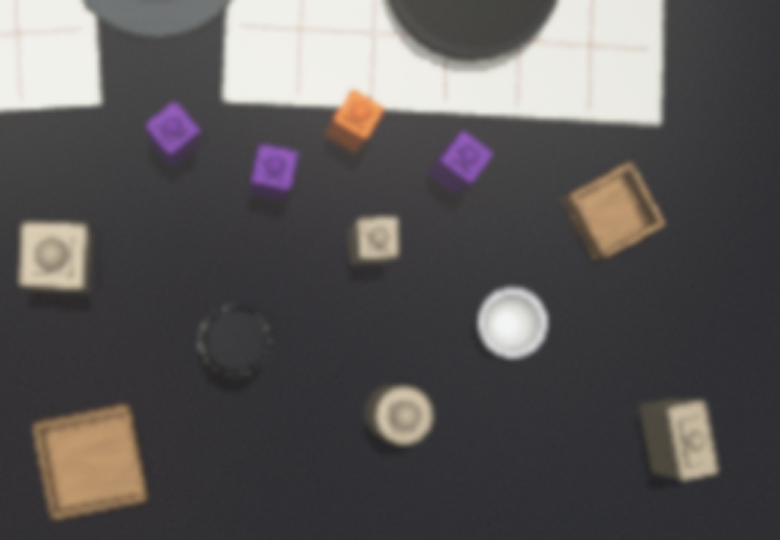

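View pics/sidec.png

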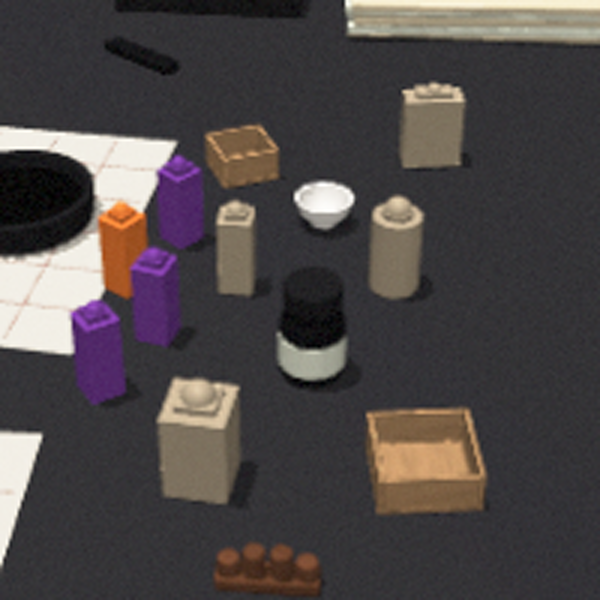

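The small buff seal is at top (365,179) / side (319,184). The look-alikes are purple at top (298,142), (331,156), (396,152) and orange at (359,138). Only the buff one fits the description, and the enlarged crops confirm it. The large seal is at top (258,185), round (374,238), oblong (466,246). The boxes are large (270,254), small (445,170), oblong (171,256) and round (166,171). Next I fit poses from the outlines.

```bash
cat > fit.py <<'E'
from h import *
from scipy.optimize import minimize
import sys
def poly(sx,sy,z): return np.array([[a*sx/2,b*sy/2,z] for a in(-1,1) for b in(-1,1)])
def circ(d,z): t=np.arange(0,6.28,.2); return np.c_[d/2*np.cos(t),d/2*np.sin(t),0*t+z]
def sq(sx,sy,h): return np.vstack([poly(sx,sy,0),poly(sx,sy,h)])
def rd(d,h): return np.vstack([circ(d,0),circ(d,h)])
dome=circ(.014,.077)
M={"seal_large_mid":(np.vstack([sq(.042,.042,.064),dome]),(.583,.112)),"seal_small_mid":(np.vstack([sq(.026,.026,.064),circ(.01,.077)]),(.59,-.102)),
"seal_oblong_mid":(np.vstack([sq(.05,.026,.064),circ(.01,.077)]),(.455,-.315)),"seal_round_mid":(np.vstack([rd(.038,.064),dome]),(.473,-.121)),
"box_large":(sq(.066,.066,.028),(.444,.088)),"box_small":(sq(.05,.05,.028),(.615,-.284)),"box_oblong":(sq(.074,.05,.028),(.44,.303)),"box_round":(rd(.062,.028),(.619,.309)),
"ink_bottle":(rd(.046,.075),(.528,-.008))}
S=4
def mask(n,V,x):
    c,s=np.cos(x[2]),np.sin(x[2]); P=np.c_[V[:,0]*c-V[:,1]*s+x[0],V[:,0]*s+V[:,1]*c+x[1],V[:,2]]
    h=cv2.convexHull(proj(n,P).astype(np.float32)); m=np.zeros((400,640),np.uint8)
    cv2.fillConvexPoly(m,np.round(h*256).astype(np.int32),1,cv2.LINE_8,8); return m.astype(bool)
def fit(q,cams=("top","side"),shot=False):
    V,g=M[q]; out=[]; regs={}
    for n in cams:
        best=None
        for d in env.outline_of(n,q):
            r=d["region"]; iou=max((r&mask(n,V,(*g,0))).sum()/r.sum() if r.any() else 0,0)
            if best is None or iou>best[0]: best=(iou,r)
        if best and best[0]>.4: regs[n]=best[1]
    yaws=[0] if "round" in q or "ink" in q else np.arange(0,np.pi if "oblong" in q else np.pi/2,np.pi/12)
    def cost(x,ns): return sum((regs[n]^mask(n,V,x)).sum()/regs[n].sum() for n in ns)
    for ns in [[n] for n in regs]+([list(regs)] if len(regs)>1 else []):
        b=min((minimize(cost,(*g,y),args=(ns,),method="Nelder-Mead",options=dict(initial_simplex=[(*g,y),(g[0]+.01,g[1],y),(g[0],g[1]+.01,y),(*g,y+.15)],xatol=1e-4,fatol=1e-4)) for y in yaws),key=lambda r:r.fun)
        print(q,ns,b.x.round(4),round(np.degrees(b.x[2]),1),"err",round(b.fun/len(ns),3))
if __name__=="__main__":
    for q in sys.argv[1:] or M: fit(q)
E
python3 fit.py
```

```text
seal_large_mid ['top'] [ 0.5866  0.1154 -0.0128] -0.7 err 0.078
seal_large_mid ['side'] [0.5838 0.1126 1.5995] 91.6 err 0.065
seal_large_mid ['top', 'side'] [0.5854 0.1139 1.4936] 85.6 err 0.1
seal_small_mid ['top'] [ 0.5954 -0.1049 -0.0188] -1.1 err 0.187
seal_small_mid ['side'] [ 0.5919 -0.1046  1.7103] 98.0 err 0.08
seal_small_mid ['top', 'side'] [ 0.5922 -0.104   0.1071] 6.1 err 0.148
seal_oblong_mid ['top'] [ 0.4536 -0.3162  0.1589] 9.1 err 0.077
seal_oblong_mid ['side'] [ 0.4532 -0.318   0.0317] 1.8 err 0.088Traceback (most recent call last):
  File "fit.py", line 32, in <module>
    for q in sys.argv[1:] or M: fit(q)
                                ~~~^^^
  File "fit.py", line 29, in fit
    b=min((minimize(cost,(*g,y),args=(ns,),method="Nelder-Mead",options=dict(initial_simplex=[(*g,y),(g[0]+.01,g[1],y),(g[0],g[1]+.01,y),(*g,y+.15)],xatol=1e-4,fatol=1e-4)) for y in yaws),key=lambda r:r.fun)
  File "fit.py", line 29, in <genexpr>
    b=min((minimize(cost,(*g,y),args=(ns,),method="Nelder-Mead",options=dict(initial_simplex=[(*g,y),(g[0]+.01,g[1],y),(g[0],g[1]+.01,y),(*g,y+.15)],
[... 537 characters left out ...]

                           ~~~^^^^^^^^^^^^^^^^^^^^^^^^^^^^^^^^^^^^^^^^^^^^^^^^^^^^^^^
  File "fit.py", line 27, in <genexpr>
    def cost(x,ns): return sum((regs[n]^mask(n,V,x)).sum()/regs[n].sum() for n in ns)
                                        ~~~~^^^^^^^
  File "fit.py", line 16, in mask
    h=cv2.convexHull(proj(n,P).astype(np.float32)); m=np.zeros((400,640),np.uint8)
                     ~~~~^^^^^
  File "h.py", line 14, in proj
    K,k1,c,M=cam(n); q=(np.atleast_2d(P)-c)@M; s=q[:,:2]/q[:,2:]; s=s*(1+k1*(s**2).sum(1,keepdims=True))
             ~~~^^^
  File "h.py", line 5, in cam
    p=env.camera_params(n); q=p["orientation"]
ValueError: time passes only in moves, steps and waits
```

```bash
sed -i 's/^def cam/import functools\n@functools.lru_cache\ndef cam/' h.py; python3 fit.py seal_small_mid seal_oblong_mid seal_round_mid box_large box_small box_oblong box_round ink_bottle
```

```text
seal_small_mid ['top'] [ 0.5954 -0.1049 -0.0188] -1.1 err 0.187
seal_small_mid ['side'] [ 0.5919 -0.1046  1.7103] 98.0 err 0.08
seal_small_mid ['top', 'side'] [ 0.5922 -0.104   0.1071] 6.1 err 0.148
seal_oblong_mid ['top'] [ 0.4536 -0.3162  0.1589] 9.1 err 0.077
seal_oblong_mid ['side'] [ 0.4532 -0.318   0.0317] 1.8 err 0.088
seal_oblong_mid ['top', 'side'] [ 0.4531 -0.3163  0.0635] 3.6 err 0.095
seal_round_mid ['top'] [ 0.4738 -0.1198  0.0557] 3.2 err 0.083
seal_round_mid ['side'] [ 0.4732 -0.1205  0.0352] 2.0 err 0.173
seal_round_mid ['top', 'side'] [ 0.4734 -0.1205  0.0241] 1.4 err 0.126
box_large ['top'] [0.4456 0.0928 0.2137] 12.2 err 0.05
box_large ['side'] [0.4444 0.0949 0.1492] 8.5 err 0.048
box_large ['top', 'side'] [0.4449 0.0942 0.1762] 10.1 err 0.058
box_small ['top'] [ 0.6154 -0.2818  0.4415] 25.3 err 0.17
box_small ['side'] [ 0.6141 -0.2801  0.3566] 20.4 err 0.086
box_small ['top', 'side'] [ 0.6136 -0.2814  0.4006] 23.0 err 0.138
box_oblong ['top'] [ 0.4461  0.3008 -0.5951] -34.1 err 0.13
box_oblong ['side'] [ 0.4422  0.3012 -0.5967] -34.2 err 0.032
box_oblong ['top', 'side'] [0.4434 0.3016 2.5267] 144.8 err 0.092
box_round ['top'] [0.6205 0.3104 0.0815] 4.7 err 0.028
box_round ['side'] [0.6205 0.308  0.0782] 4.5 err 0.048
box_round ['top', 'side'] [0.6204 0.3093 0.0313] 1.8 err 0.046
ink_bottle ['side'] [ 0.5254 -0.0092  0.1054] 6.0 err 0.117
```

Fits agree between the two cameras to about 3 mm. I'll move over the large seal, turning the closing line along x.

Request:
send_rows(
  motion=[
    {"claw": 0.2,"slide": [2.3,-3.1,-0.5],"turn": [0,0,-0.08]},
    {"claw": 0.2,"slide": [2.3,-3.1,-0.5],"turn": [0,0,-0.08]},
    {"claw": 0.2,"slide": [2.3,-3.1,-0.5],"turn": [0,0,-0.08]},
    {"claw": 0.2,"slide": [2.3,-3.1,-0.5],"turn": [0,0,-0.08]},
    {"claw": 0.2,"slide": [2.3,-3.1,-0.5],"turn": [0,0,-0.08]},
  ],
  grip_force=50,
)

```text
t: 2.52
ee_pos: [0.33, 0.4572, 0.2789]
tcp_rot: [0.0, 0.361, 0.932, 0.0]
contact_force: [1.2, 1.0, -0.7]
opening: 0.798
gripper_force: 0.0
```

Request:
send_rows(
  motion=[
    {"claw": 0.2,"slide": [2.3,-3.1,-0.5],"turn": [0,0,-0.08]},
    {"claw": 0.2,"slide": [2.3,-3.1,-0.5],"turn": [0,0,-0.08]},
    {"claw": 0.2,"slide": [2.3,-3.1,-0.5],"turn": [0,0,-0.08]},
    {"claw": 0.2,"slide": [2.3,-3.1,-0.5],"turn": [0,0,-0.08]},
    {"claw": 0.2,"slide": [2.3,-3.1,-0.5],"turn": [0,0,-0.08]},
  ],
)

```text
t: 2.93
ee_pos: [0.445, 0.3021, 0.2541]
tcp_rot: [0.0, 0.539, 0.842, 0.0]
contact_force: [1.5, -0.1, -0.5]
opening: 0.797
gripper_force: 0.0
```

Request:
send_rows(
  motion=[
    {"claw": 0.2,"slide": [2.3,-3.1,-0.5],"turn": [0,0,-0.08]},
    {"claw": 0.2,"slide": [2.3,-3.1,-0.5],"turn": [0,0,-0.08]},
    {"claw": 0.2,"slide": [2.3,-3.1,-0.5],"turn": [0,0,-0.08]},
    {"claw": 0.2,"slide": [2.3,-3.1,-0.5],"turn": [0,0,-0.08]},
    {"claw": 0.2,"slide": [2.3,-3.1,-0.5],"turn": [0,0,-0.08]},
  ],
)

```text
t: 3.35
ee_pos: [0.5601, 0.1471, 0.229]
tcp_rot: [0.0, 0.696, 0.718, 0.0]
contact_force: [1.4, -0.3, 0.1]
opening: 0.8
gripper_force: 0.0
```

Request:
send_rows(
  motion=[
    {"claw": 0.2,"slide": [0,0,0],"turn": [0,0,0]},
  ],
)

```text
t: 3.43
ee_pos: [0.5635, 0.1392, 0.2283]
tcp_rot: [0.003, 0.7, 0.714, -0.001]
contact_force: [0.4, -1.4, -0.0]
opening: 0.799
gripper_force: 0.0
```

```bash
cat > d.py <<'E'
# deltas to target: x y z(m) closing-yaw(deg)
from h import *
import sys
x,y,z,a=map(float,sys.argv[1:]); s=env.state(); q=s["tcp_rot"]; m=R.from_quat([q[1],q[2],q[3],q[0]]).as_matrix()
yaw=np.degrees(np.arctan2(m[1,1],m[0,1])); da=(a-yaw+90)%180-90
print("t",round(s["t"],2),"pos",s["ee_pos"].round(4),"yaw",round(yaw,1),"zaxis",m[:,2].round(3),"open",round(s["opening"],3),"F",s["contact_force"].round(1),"q",s["joint_positions"].round(2))
print("slide cm",((np.array([x,y,z])-s["ee_pos"])*100).round(2),"turn",np.radians(da).round(3), "full", np.radians(a-yaw).round(3))
E
python3 d.py .5854 .114 .102 -2
```

```text
t 3.43 pos [0.5635 0.1392 0.2283] yaw 1.1 zaxis [ 0.003 -0.005 -1.   ] open 0.799 F [ 0.4 -1.4 -0. ] q [-0.29  0.43 -0.    1.81  0.01  0.9  -0.28]
slide cm [  2.19  -2.52 -12.63] turn -0.055 full -0.055
```

Request:
send_rows(
  motion=[
    {"claw": 0.2,"slide": [1.3,-1.75,-1.5],"turn": [0,0,-0.035]},
    {"claw": 0.2,"slide": [1.3,-1.7,-1.5],"turn": [0,0,-0.035]},
    {"claw": 0.2,"slide": [0,0,0],"turn": [0,0,0]},
    {"claw": 0.2,"slide": [0,0,0],"turn": [0,0,0]},
    {"claw": 0.2,"slide": [0,0,0],"turn": [0,0,0]},
  ],
)

```text
t: 3.85
ee_pos: [0.5849, 0.115, 0.199]
tcp_rot: [-0.0, 0.719, 0.695, 0.0]
contact_force: [0.0, 0.0, 0.2]
opening: 0.802
gripper_force: 0.0
```

```bash
python3 d.py .5854 .114 .102 -2
```

```text
t 3.85 pos [0.5849 0.115  0.199 ] yaw -1.9 zaxis [-0.     0.001 -1.   ] open 0.802 F [0.  0.  0.2] q [-0.25  0.49  0.01  1.79 -0.01  0.86 -0.26]
slide cm [ 0.05 -0.1  -9.7 ] turn -0.001 full -0.001
```

Request:
send_rows(
  motion=[
    {"claw": 0.2,"slide": [0,-0.1,-3],"turn": [0,0,0]},
    {"claw": 0.2,"slide": [0,0,-3],"turn": [0,0,0]},
    {"claw": 0.2,"slide": [0,0,-2.5],"turn": [0,0,0]},
    {"claw": 0.2,"slide": [0,0,-1.2],"turn": [0,0,0]},
    {"claw": 0.2,"slide": [0,0,0],"turn": [0,0,0]},
  ],
)

```text
t: 4.27
ee_pos: [0.5829, 0.1143, 0.0997]
tcp_rot: [-0.002, 0.719, 0.695, -0.002]
contact_force: [-0.5, 0.5, 0.2]
opening: 0.799
gripper_force: 0.0
```

Request:
send_rows(
  motion=[
    {"claw": 0.4,"slide": [0,0,0],"turn": [0,0,0]},
    {"claw": 0.5,"slide": [0,0,0],"turn": [0,0,0]},
    {"claw": 0.6,"slide": [0,0,0],"turn": [0,0,0]},
    {"claw": 1,"slide": [0,0,0],"turn": [0,0,0]},
    {"claw": 1,"slide": [0,0,0],"turn": [0,0,0]},
  ],
)

```text
t: 4.68
ee_pos: [0.5866, 0.1138, 0.104]
tcp_rot: [0.001, 0.719, 0.695, 0.002]
contact_force: [-0.1, 1.3, 7.2]
opening: 0.481
gripper_force: 52.2
```

Request:
send_rows(
  motion=[
    {"claw": 1,"slide": [0,0,0],"turn": [0,0,0]},
    {"claw": 1,"slide": [0,0,0],"turn": [0,0,0]},
  ],
)

```text
t: 4.85
ee_pos: [0.5866, 0.1138, 0.104]
tcp_rot: [0.001, 0.719, 0.695, 0.002]
contact_force: [0.1, -0.1, 6.4]
opening: 0.482
gripper_force: 52.2
```

```bash
python3 -c "
from h import *
cv2.imwrite('pics/g1.png',cv2.resize(env.get_image('side')[140:300,220:420],None,fx=3,fy=3))"; python3 d.py .4450 .0940 .22 10
```

```text
t 4.9 pos [0.5866 0.1138 0.104 ] yaw -2.0 zaxis [ 0.004  0.001 -1.   ] open 0.486 F [-0.1  0.6  7.1] q [-0.25  0.63  0.01  1.83 -0.01  0.68 -0.26]
slide cm [-14.16  -1.98  11.6 ] turn 0.209 full 0.209
```

View pics/g1.png

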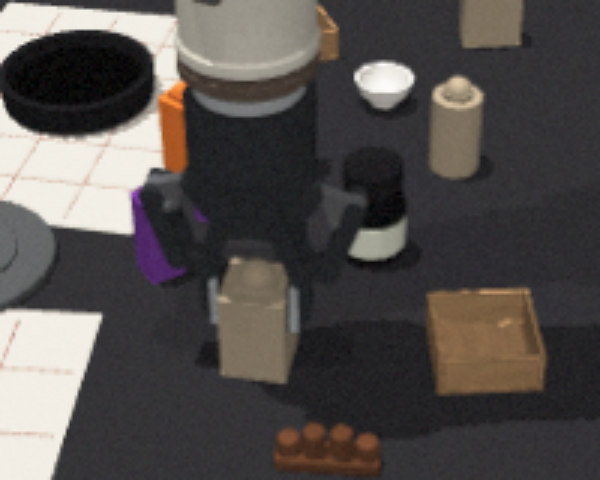

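The large seal is gripped squarely near its top (about 41 mm wide), fingers clear of everything. I'll carry it to its box.

Request:
send_rows(
  motion=[
    {"claw": 1,"slide": [0,0,1],"turn": [0,0,0]},
    {"claw": 1,"slide": [0,0,2.5],"turn": [0,0,0]},
    {"claw": 1,"slide": [-1,0,2.5],"turn": [0,0,0.04]},
    {"claw": 1,"slide": [-2.5,-0.5,2],"turn": [0,0,0.05]},
    {"claw": 1,"slide": [-2.5,-0.5,0],"turn": [0,0,0.05]},
  ],
)

```text
t: 5.32
ee_pos: [0.5276, 0.1037, 0.1865]
tcp_rot: [0.002, 0.668, 0.744, 0.003]
contact_force: [0.5, -0.4, -2.1]
opening: 0.483
gripper_force: 51.4
```

Request:
send_rows(
  motion=[
    {"claw": 1,"slide": [-3,-0.5,0],"turn": [0,0,0.05]},
    {"claw": 1,"slide": [-2.5,-0.5,0],"turn": [0,0,0.02]},
    {"claw": 1,"slide": [-2.5,0,0],"turn": [0,0,0]},
    {"claw": 1,"slide": [0,0,0],"turn": [0,0,0]},
    {"claw": 1,"slide": [0,0,0],"turn": [0,0,0]},
  ],
)

```text
t: 5.73
ee_pos: [0.4437, 0.0929, 0.1824]
tcp_rot: [-0.0, 0.642, 0.766, -0.0]
contact_force: [0.2, -0.3, -1.3]
opening: 0.483
gripper_force: 51.5
```

```bash
python3 d.py .4450 .0940 .108 10
```

```text
t 5.73 pos [0.4437 0.0929 0.1824] yaw 10.0 zaxis [-0.001 -0.    -1.   ] open 0.483 F [ 0.2 -0.3 -1.3] q [-0.22  0.3  -0.05  2.14  0.02  0.7  -0.11]
slide cm [ 0.13  0.11 -7.44] turn -0.001 full -0.001
```

Request:
send_rows(
  motion=[
    {"claw": 1,"slide": [0.1,0.1,-2],"turn": [0,0,0]},
    {"claw": 1,"slide": [0,0,-2],"turn": [0,0,0]},
    {"claw": 1,"slide": [0,0,-1.5],"turn": [0,0,0]},
    {"claw": 1,"slide": [0,0,-0.8],"turn": [0,0,0]},
    {"claw": 1,"slide": [0,0,-0.5],"turn": [0,0,0]},
  ],
)

```text
t: 6.15
ee_pos: [0.4465, 0.0941, 0.1132]
tcp_rot: [-0.0, 0.643, 0.766, -0.0]
contact_force: [-0.2, 0.9, -2.3]
opening: 0.486
gripper_force: 51.4
```

Request:
send_rows(
  motion=[
    {"claw": 1,"slide": [0,0,-0.2],"turn": [0,0,0]},
    {"claw": 1,"slide": [0,0,-0.2],"turn": [0,0,0]},
    {"claw": 1,"slide": [0,0,-0.2],"turn": [0,0,0]},
    {"claw": 1,"slide": [0,0,0],"turn": [0,0,0]},
    {"claw": 1,"slide": [0,0,0],"turn": [0,0,0]},
  ],
)

```text
t: 6.57
ee_pos: [0.4465, 0.0943, 0.1084]
tcp_rot: [0.0, 0.643, 0.766, 0.0]
contact_force: [0.4, -0.7, -3.1]
opening: 0.484
gripper_force: 51.4
```

```bash
python3 -c "
from h import *
cv2.imwrite('pics/p1.png',cv2.resize(env.get_image('side')[180:320,300:460],None,fx=3,fy=3))"; python3 d.py .4450 .0940 .107 10
```

```text
t 6.62 pos [0.4465 0.0943 0.1083] yaw 10.0 zaxis [ 0.001  0.    -1.   ] open 0.484 F [ 0.2 -0.3 -2.4] q [-0.23  0.45 -0.04  2.17  0.04  0.53 -0.12]
slide cm [-0.15 -0.03 -0.13] turn -0.001 full -0.001
```

View pics/p1.png

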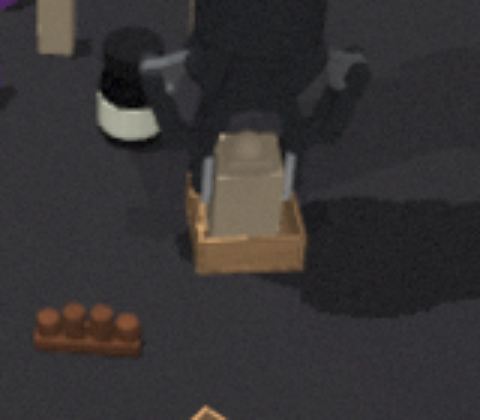

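The large seal is centred in its box and still hanging about 1 mm above the floor. I'll lower it, release and rise.

Request:
send_rows(
  motion=[
    {"claw": 1,"slide": [0,0,-0.1],"turn": [0,0,0]},
    {"claw": 1,"slide": [0,0,-0.1],"turn": [0,0,0]},
    {"claw": 1,"slide": [0,0,0],"turn": [0,0,0]},
  ],
)

```text
t: 6.87
ee_pos: [0.4465, 0.0943, 0.1069]
tcp_rot: [0.0, 0.643, 0.766, 0.0]
contact_force: [-3.3, -0.9, 9.4]
opening: 0.482
gripper_force: 52.7
```

Request:
send_rows(
  motion=[
    {"claw": 0.5,"slide": [0,0,0],"turn": [0,0,0]},
    {"claw": 0.4,"slide": [0,0,0],"turn": [0,0,0]},
    {"claw": 0.3,"slide": [0,0,0],"turn": [0,0,0]},
    {"claw": 0.25,"slide": [0,0,0],"turn": [0,0,0]},
    {"claw": 0.25,"slide": [0,0,0],"turn": [0,0,0]},
  ],
)

```text
t: 7.28
ee_pos: [0.4462, 0.0942, 0.1059]
tcp_rot: [0.0, 0.643, 0.766, 0.0]
contact_force: [0.1, -0.6, 0.4]
opening: 0.749
gripper_force: 0.0
```

Request:
send_rows(
  motion=[
    {"claw": 0.25,"slide": [0,0,1],"turn": [0,0,0]},
    {"claw": 0.25,"slide": [0,0,3],"turn": [0,0,0]},
    {"claw": 0.25,"slide": [0,0,4],"turn": [0,0,0]},
    {"claw": 0.3,"slide": [0,0,2],"turn": [0,0,0]},
    {"claw": 0.4,"slide": [0,0,0],"turn": [0,0,0]},
  ],
)

```text
t: 7.7
ee_pos: [0.4491, 0.0949, 0.2111]
tcp_rot: [0.003, 0.643, 0.766, 0.004]
contact_force: [-0.1, -0.2, -0.2]
opening: 0.606
gripper_force: 0.0
```

```bash
python3 d.py .5925 -.1045 .2 5
```

```text
t 7.7 pos [0.4491 0.0949 0.2111] yaw 10.0 zaxis [ 0.009  0.002 -1.   ] open 0.606 F [-0.1 -0.2 -0.2] q [-0.22  0.26 -0.05  2.11  0.02  0.76 -0.11]
slide cm [ 14.34 -19.94  -1.11] turn -0.088 full -0.088
```

Request:
send_rows(
  motion=[
    {"claw": 0.4,"slide": [1.1,-1.4,0],"turn": [0,0,-0.02]},
    {"claw": 0.4,"slide": [2.2,-3,0],"turn": [0,0,-0.02]},
    {"claw": 0.4,"slide": [2.3,-3.2,0],"turn": [0,0,-0.02]},
    {"claw": 0.4,"slide": [2.3,-3.2,0],"turn": [0,0,-0.03]},
    {"claw": 0.4,"slide": [2.3,-3.2,0],"turn": [0,0,0]},
  ],
)

```text
t: 8.12
ee_pos: [0.5485, -0.0482, 0.2052]
tcp_rot: [-0.0, 0.677, 0.736, -0.001]
contact_force: [-0.0, -0.2, 0.5]
opening: 0.599
gripper_force: 0.0
```

Request:
send_rows(
  motion=[
    {"claw": 0.4,"slide": [2.2,-3,0],"turn": [0,0,0]},
    {"claw": 0.4,"slide": [2.2,-2.9,-1],"turn": [0,0,0]},
    {"claw": 0.4,"slide": [0,0,-1],"turn": [0,0,0]},
    {"claw": 0.4,"slide": [0,0,0],"turn": [0,0,0]},
    {"claw": 0.4,"slide": [0,0,0],"turn": [0,0,0]},
  ],
)

```text
t: 8.53
ee_pos: [0.5907, -0.1051, 0.184]
tcp_rot: [-0.002, 0.677, 0.736, -0.001]
contact_force: [0.4, 0.6, -0.2]
opening: 0.598
gripper_force: 0.0
```

```bash
python3 d.py .5925 -.1045 .102 5;python3 -c "
from h import *
cv2.imwrite('pics/g2.png',cv2.resize(env.get_image('side')[100:280,220:440],None,fx=3,fy=3))"
```

```text
t 8.53 pos [ 0.5907 -0.1051  0.184 ] yaw 4.8 zaxis [-0.004  0.001 -1.   ] open 0.598 F [ 0.4  0.6 -0.2] q [ 0.09  0.52  0.05  1.79 -0.03  0.84  0.24]
slide cm [ 0.18  0.06 -8.2 ] turn 0.003 full 0.003
```

View pics/g2.png

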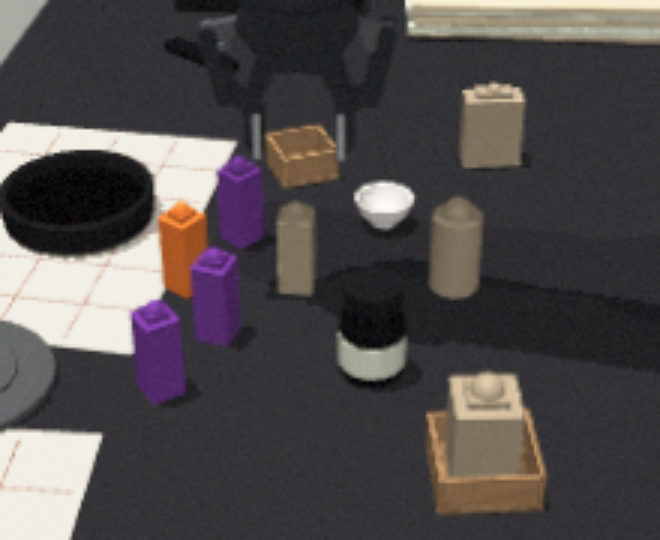

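The large seal stands in its box, and the gripper is aligned over the small seal with the purple and orange ones clear.

Request:
send_rows(
  motion=[
    {"claw": 0.4,"slide": [0.1,0,-2.5],"turn": [0,0,0]},
    {"claw": 0.4,"slide": [0,0,-2.5],"turn": [0,0,0]},
    {"claw": 0.4,"slide": [0,0,-2],"turn": [0,0,0]},
    {"claw": 0.4,"slide": [0,0,-1.2],"turn": [0,0,0]},
    {"claw": 0.4,"slide": [0,0,0],"turn": [0,0,0]},
  ],
)

```text
t: 9.0
ee_pos: [0.5911, -0.1031, 0.1017]
tcp_rot: [-0.002, 0.676, 0.737, -0.001]
contact_force: [-0.4, -0.6, -0.4]
opening: 0.6
gripper_force: 0.0
```

Request:
send_rows(
  motion=[
    {"claw": 0.5,"slide": [0,0,0],"turn": [0,0,0]},
    {"claw": 0.6,"slide": [0,0,0],"turn": [0,0,0]},
    {"claw": 0.66,"slide": [0,0,0],"turn": [0,0,0]},
    {"claw": 0.75,"slide": [0,0,0],"turn": [0,0,0]},
    {"claw": 1,"slide": [0,0,0],"turn": [0,0,0]},
  ],
  grip_force=40,
)

```text
t: 9.42
ee_pos: [0.5944, -0.1049, 0.1057]
tcp_rot: [0.001, 0.676, 0.737, 0.001]
contact_force: [-1.2, 0.4, 7.4]
opening: 0.295
gripper_force: 39.7
```

Request:
send_rows(
  motion=[
    {"claw": 1,"slide": [0,0,0],"turn": [0,0,0]},
    {"claw": 1,"slide": [0,0,0],"turn": [0,0,0]},
    {"claw": 1,"slide": [0,0,0],"turn": [0,0,0]},
  ],
)

```text
t: 9.67
ee_pos: [0.5944, -0.1049, 0.1057]
tcp_rot: [0.001, 0.676, 0.736, 0.001]
contact_force: [-0.8, -0.1, 6.4]
opening: 0.297
gripper_force: 39.7
```

```bash
python3 d.py .6138 -.281 .2 23
```

```text
t 9.67 pos [ 0.5944 -0.1049  0.1057] yaw 4.9 zaxis [ 0.003 -0.    -1.   ] open 0.297 F [-0.8 -0.1  6.4] q [ 0.1   0.64  0.04  1.81 -0.04  0.69  0.25]
slide cm [  1.94 -17.61   9.43] turn 0.316 full 0.316
```

Request:
send_rows(
  motion=[
    {"claw": 1,"slide": [0,0,1],"turn": [0,0,0]},
    {"claw": 1,"slide": [0,0,3],"turn": [0,0,0]},
    {"claw": 1,"slide": [0,0,3.5],"turn": [0,0,0]},
    {"claw": 1,"slide": [0,0,3],"turn": [0,0,0]},
    {"claw": 1,"slide": [0.2,-1.5,0.5],"turn": [0,0,0.05]},
  ],
)

```text
t: 10.08
ee_pos: [0.5982, -0.1166, 0.2205]
tcp_rot: [0.003, 0.656, 0.755, 0.003]
contact_force: [0.9, 0.7, -0.7]
opening: 0.294
gripper_force: 39.1
```

Request:
send_rows(
  motion=[
    {"claw": 1,"slide": [0.4,-3,0],"turn": [0,0,0.06]},
    {"claw": 1,"slide": [0.4,-3.5,0],"turn": [0,0,0.06]},
    {"claw": 1,"slide": [0.4,-3.5,0],"turn": [0,0,0.06]},
    {"claw": 1,"slide": [0.4,-3.5,0],"turn": [0,0,0.06]},
    {"claw": 1,"slide": [0.3,-2.6,-1],"turn": [0,0,0.03]},
  ],
)

```text
t: 10.5
ee_pos: [0.6146, -0.2855, 0.2069]
tcp_rot: [0.003, 0.55, 0.835, -0.0]
contact_force: [0.0, -2.3, -0.1]
opening: 0.302
gripper_force: 39.1
```

Request:
send_rows(
  motion=[
    {"claw": 1,"slide": [0,0,-2],"turn": [0,0,0]},
    {"claw": 1,"slide": [0,0,0],"turn": [0,0,0]},
    {"claw": 1,"slide": [0,0,0],"turn": [0,0,0]},
  ],
)

```text
t: 10.75
ee_pos: [0.6129, -0.2806, 0.183]
tcp_rot: [-0.002, 0.551, 0.835, -0.0]
contact_force: [0.6, 1.0, -1.5]
opening: 0.299
gripper_force: 39.1
```

```bash
python3 d.py .6138 -.281 .1087 23
```

```text
t 10.75 pos [ 0.6129 -0.2806  0.183 ] yaw 23.2 zaxis [-0.003  0.002 -1.   ] open 0.299 F [ 0.6  1.  -1.5] q [ 0.38  0.63  0.01  1.59 -0.01  0.93  0.8 ]
slide cm [ 0.09 -0.04 -7.43] turn -0.003 full -0.003
```

Request:
send_rows(
  motion=[
    {"claw": 1,"slide": [0,0,-2],"turn": [0,0,0]},
    {"claw": 1,"slide": [0,0,-2],"turn": [0,0,0]},
    {"claw": 1,"slide": [0,0,-1.5],"turn": [0,0,0]},
    {"claw": 1,"slide": [0,0,-0.8],"turn": [0,0,0]},
    {"claw": 1,"slide": [0,0,-0.5],"turn": [0,0,0]},
  ],
)

```text
t: 11.17
ee_pos: [0.614, -0.2796, 0.1152]
tcp_rot: [-0.001, 0.55, 0.835, 0.0]
contact_force: [0.3, 0.3, -2.0]
opening: 0.3
gripper_force: 39.1
```

Request:
send_rows(
  motion=[
    {"claw": 1,"slide": [0,0,-0.2],"turn": [0,0,0]},
    {"claw": 1,"slide": [0,0,-0.2],"turn": [0,0,0]},
    {"claw": 1,"slide": [0,0,-0.1],"turn": [0,0,0]},
    {"claw": 1,"slide": [0,0,0],"turn": [0,0,0]},
    {"claw": 1,"slide": [0,0,0],"turn": [0,0,0]},
  ],
)

```text
t: 11.58
ee_pos: [0.6145, -0.281, 0.1116]
tcp_rot: [0.0, 0.55, 0.835, 0.0]
contact_force: [-1.1, 0.1, 0.5]
opening: 0.3
gripper_force: 39.1
```

```bash
python3 -c "
from h import *
a=cv2.resize(env.get_image('side')[100:200,270:390],None,fx=3,fy=3);b=cv2.resize(env.get_image('top')[120:220,390:510],None,fx=3,fy=3)
cv2.imwrite('pics/p2.png',np.hstack([a,b]))"; python3 d.py .6138 -.281 .1087 23
```

```text
t 11.68 pos [ 0.6144 -0.281   0.1115] yaw 23.2 zaxis [ 0.001 -0.    -1.   ] open 0.301 F [-0.  -0.4 -1. ] q [ 0.38  0.73  0.01  1.61 -0.01  0.8   0.8 ]
slide cm [-0.06 -0.   -0.28] turn -0.004 full -0.004
```

View pics/p2.png

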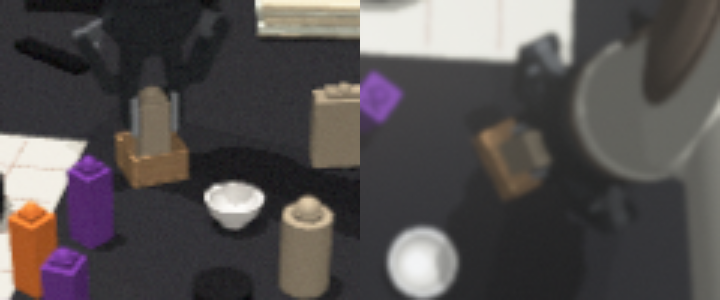

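The small seal is centred in its box, still about 3 mm up. I'll lower it, release and rise.

Request:
send_rows(
  motion=[
    {"claw": 1,"slide": [0,0,-0.1],"turn": [0,0,0]},
    {"claw": 1,"slide": [0,0,-0.1],"turn": [0,0,0]},
    {"claw": 1,"slide": [0,0,-0.1],"turn": [0,0,0]},
    {"claw": 1,"slide": [0,0,-0.05],"turn": [0,0,0]},
    {"claw": 1,"slide": [0,0,0],"turn": [0,0,0]},
  ],
)

```text
t: 12.1
ee_pos: [0.6143, -0.281, 0.1087]
tcp_rot: [0.0, 0.55, 0.835, 0.0]
contact_force: [-3.9, 1.4, 7.4]
opening: 0.301
gripper_force: 40.1
```

Request:
send_rows(
  motion=[
    {"claw": 0.7,"slide": [0,0,0],"turn": [0,0,0]},
    {"claw": 0.6,"slide": [0,0,0],"turn": [0,0,0]},
    {"claw": 0.5,"slide": [0,0,0],"turn": [0,0,0]},
    {"claw": 0.4,"slide": [0,0,0],"turn": [0,0,0]},
    {"claw": 0.4,"slide": [0,0,0],"turn": [0,0,0]},
  ],
)

```text
t: 12.52
ee_pos: [0.6141, -0.2808, 0.1072]
tcp_rot: [-0.0, 0.55, 0.835, 0.0]
contact_force: [0.5, 0.6, 0.0]
opening: 0.597
gripper_force: 0.0
```

Request:
send_rows(
  motion=[
    {"claw": 0.4,"slide": [0,0,1],"turn": [0,0,0]},
    {"claw": 0.4,"slide": [0,0,3],"turn": [0,0,0]},
    {"claw": 0.4,"slide": [0,0,4],"turn": [0,0,0]},
    {"claw": 0.4,"slide": [0,0,2],"turn": [0,0,0]},
    {"claw": 0.4,"slide": [0,0,0],"turn": [0,0,0]},
  ],
)

```text
t: 12.93
ee_pos: [0.6175, -0.2823, 0.2147]
tcp_rot: [0.005, 0.551, 0.835, 0.001]
contact_force: [0.7, -0.2, 0.9]
opening: 0.6
gripper_force: 0.0
```

```bash
python3 d.py .4532 -.3168 .19 -84
```

```text
t 12.93 pos [ 0.6175 -0.2823  0.2147] yaw 23.2 zaxis [ 0.01  -0.004 -1.   ] open 0.6 F [ 0.7 -0.2  0.9] q [ 0.38  0.6   0.01  1.57 -0.01  0.97  0.8 ]
slide cm [-16.43  -3.45  -2.47] turn 1.271 full -1.871
```

Request:
send_rows(
  motion=[
    {"claw": 0.4,"slide": [-1,-0.3,0],"turn": [0,0,0.11]},
    {"claw": 0.4,"slide": [-1.5,-0.4,0],"turn": [0,0,0.12]},
    {"claw": 0.4,"slide": [-1.7,-0.4,0],"turn": [0,0,0.12]},
    {"claw": 0.4,"slide": [-1.7,-0.4,0],"turn": [0,0,0.12]},
    {"claw": 0.4,"slide": [-1.7,-0.4,0],"turn": [0,0,0.12]},
  ],
)

```text
t: 13.35
ee_pos: [0.5372, -0.2997, 0.2073]
tcp_rot: [-0.0, 0.281, 0.96, -0.0]
contact_force: [0.2, 0.1, -0.2]
opening: 0.595
gripper_force: 0.0
```

Request:
send_rows(
  motion=[
    {"claw": 0.4,"slide": [-1.7,-0.4,0],"turn": [0,0,0.12]},
    {"claw": 0.4,"slide": [-1.7,-0.4,0],"turn": [0,0,0.12]},
    {"claw": 0.4,"slide": [-1.7,-0.4,0],"turn": [0,0,0.12]},
    {"claw": 0.4,"slide": [-1.7,-0.3,0],"turn": [0,0,0.12]},
    {"claw": 0.4,"slide": [-1.7,-0.2,-1],"turn": [0,0,0.12]},
  ],
)

```text
t: 13.77
ee_pos: [0.4531, -0.3178, 0.199]
tcp_rot: [0.001, -0.015, 1.0, -0.001]
contact_force: [0.2, -1.1, -0.3]
opening: 0.606
gripper_force: 0.0
```

Request:
send_rows(
  motion=[
    {"claw": 0.4,"slide": [0,0,-1],"turn": [0,0,0.08]},
    {"claw": 0.4,"slide": [0,0,0],"turn": [0,0,0]},
    {"claw": 0.4,"slide": [0,0,0],"turn": [0,0,0]},
    {"claw": 0.4,"slide": [0,0,0],"turn": [0,0,0]},
  ],
)

```text
t: 14.1
ee_pos: [0.454, -0.3167, 0.1879]
tcp_rot: [0.0, -0.051, 0.999, -0.0]
contact_force: [0.3, -1.2, 0.0]
opening: 0.604
gripper_force: 0.0
```

```bash
python3 d.py .4532 -.3168 .102 96; python3 -c "
from h import *
a=cv2.resize(env.get_image('side')[60:240,270:450],None,fx=2.5,fy=2.5);cv2.imwrite('pics/g3.png',a)"
```

```text
t 14.1 pos [ 0.454  -0.3167  0.1879] yaw 95.9 zaxis [ 0.001 -0.    -1.   ] open 0.604 F [ 0.3 -1.2  0. ] q [ 0.77  0.46 -0.27  1.9   0.16  0.81  2.1 ]
slide cm [-0.08 -0.01 -8.59] turn 0.002 full 0.002
```

View pics/g3.png

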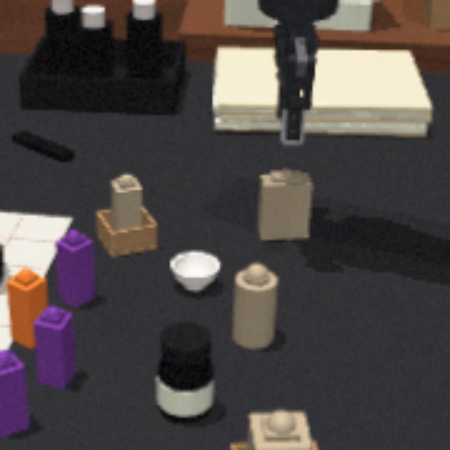

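The small seal stands in its box, and the gripper is aligned over the oblong seal's wide faces.

Request:
send_rows(
  motion=[
    {"claw": 0.4,"slide": [-0.1,0,-2.5],"turn": [0,0,0]},
    {"claw": 0.4,"slide": [0,0,-2.5],"turn": [0,0,0]},
    {"claw": 0.4,"slide": [0,0,-2.2],"turn": [0,0,0]},
    {"claw": 0.4,"slide": [0,0,-1.4],"turn": [0,0,0]},
    {"claw": 0.4,"slide": [0,0,0],"turn": [0,0,0]},
  ],
)

```text
t: 14.57
ee_pos: [0.4513, -0.3154, 0.0989]
tcp_rot: [-0.002, -0.052, 0.999, 0.001]
contact_force: [0.6, -0.0, 0.1]
opening: 0.599
gripper_force: 0.0
```

Request:
send_rows(
  motion=[
    {"claw": 0.5,"slide": [0,0,0],"turn": [0,0,0]},
    {"claw": 0.6,"slide": [0,0,0],"turn": [0,0,0]},
    {"claw": 0.66,"slide": [0,0,0],"turn": [0,0,0]},
    {"claw": 0.75,"slide": [0,0,0],"turn": [0,0,0]},
    {"claw": 1,"slide": [0,0,0],"turn": [0,0,0]},
  ],
  grip_force=50,
)

```text
t: 14.98
ee_pos: [0.4533, -0.3174, 0.1031]
tcp_rot: [0.001, -0.052, 0.999, -0.001]
contact_force: [-0.6, 0.8, 6.2]
opening: 0.303
gripper_force: 47.9
```

Request:
send_rows(
  motion=[
    {"claw": 1,"slide": [0,0,0],"turn": [0,0,0]},
    {"claw": 1,"slide": [0,0,0],"turn": [0,0,0]},
    {"claw": 1,"slide": [0,0,0],"turn": [0,0,0]},
  ],
)

```text
t: 15.23
ee_pos: [0.4533, -0.3174, 0.103]
tcp_rot: [0.001, -0.052, 0.999, -0.001]
contact_force: [-0.9, 1.6, 6.2]
opening: 0.305
gripper_force: 47.9
```

```bash
python3 d.py .443 .3012 .23 55.5
```

```text
t 15.23 pos [ 0.4533 -0.3174  0.103 ] yaw 96.0 zaxis [ 0.003 -0.002 -1.   ] open 0.305 F [-0.9  1.6  6.2] q [ 0.74  0.59 -0.23  1.93  0.21  0.64  2.06]
slide cm [-1.03 61.86 12.7 ] turn -0.706 full -0.706
```

Request:
send_rows(
  motion=[
    {"claw": 1,"slide": [0,0,1],"turn": [0,0,0]},
    {"claw": 1,"slide": [0,0,3],"turn": [0,0,0]},
    {"claw": 1,"slide": [0,0,3.5],"turn": [0,0,0]},
    {"claw": 1,"slide": [0,1,3],"turn": [0,0,-0.04]},
    {"claw": 1,"slide": [0,2,2.5],"turn": [0,0,-0.05]},
  ],
)

```text
t: 15.65
ee_pos: [0.4518, -0.2894, 0.2343]
tcp_rot: [0.001, -0.004, 1.0, -0.001]
contact_force: [0.3, -0.3, -2.2]
opening: 0.301
gripper_force: 48.1
```

Request:
send_rows(
  motion=[
    {"claw": 1,"slide": [0,3,0],"turn": [0,0,-0.05]},
    {"claw": 1,"slide": [0,4,0],"turn": [0,0,-0.05]},
    {"claw": 1,"slide": [0,4,0],"turn": [0,0,-0.05]},
    {"claw": 1,"slide": [0,4,0],"turn": [0,0,-0.05]},
    {"claw": 1,"slide": [0,4,0],"turn": [0,0,-0.05]},
  ],
)

```text
t: 16.07
ee_pos: [0.4513, -0.0952, 0.2321]
tcp_rot: [0.0, 0.119, 0.993, -0.0]
contact_force: [0.7, 0.6, -2.5]
opening: 0.304
gripper_force: 48.0
```

Request:
send_rows(
  motion=[
    {"claw": 1,"slide": [0,4,0],"turn": [0,0,-0.05]},
    {"claw": 1,"slide": [0,4,0],"turn": [0,0,-0.05]},
    {"claw": 1,"slide": [0,4,0],"turn": [0,0,-0.05]},
    {"claw": 1,"slide": [0,4,0],"turn": [0,0,-0.05]},
    {"claw": 1,"slide": [0,4,0],"turn": [0,0,-0.05]},
  ],
)

```text
t: 16.48
ee_pos: [0.4514, 0.1048, 0.2321]
tcp_rot: [0.0, 0.242, 0.97, -0.0]
contact_force: [0.9, -0.3, -2.7]
opening: 0.302
gripper_force: 48.0
```

Request:
send_rows(
  motion=[
    {"claw": 1,"slide": [-0.2,4,0],"turn": [0,0,-0.05]},
    {"claw": 1,"slide": [-0.2,4,0],"turn": [0,0,-0.05]},
    {"claw": 1,"slide": [-0.2,4,0],"turn": [0,0,-0.01]},
    {"claw": 1,"slide": [-0.2,4,0],"turn": [0,0,0]},
    {"claw": 1,"slide": [-0.1,2.5,0],"turn": [0,0,0]},
  ],
)

```text
t: 16.9
ee_pos: [0.4416, 0.2928, 0.2324]
tcp_rot: [-0.0, 0.292, 0.956, 0.001]
contact_force: [0.8, 1.6, -1.8]
opening: 0.303
gripper_force: 48.0
```

Request:
send_rows(
  motion=[
    {"claw": 1,"slide": [0,1,-2],"turn": [0,0,0]},
    {"claw": 1,"slide": [0,0,-2],"turn": [0,0,0]},
    {"claw": 1,"slide": [0,0,0],"turn": [0,0,0]},
    {"claw": 1,"slide": [0,0,0],"turn": [0,0,0]},
  ],
)

```text
t: 17.23
ee_pos: [0.4422, 0.2972, 0.1908]
tcp_rot: [-0.001, 0.293, 0.956, -0.001]
contact_force: [0.2, -0.5, -2.1]
opening: 0.303
gripper_force: 47.9
```

```bash
python3 d.py .443 .3012 .106 55.5
```

```text
t 17.23 pos [0.4422 0.2972 0.1908] yaw 55.9 zaxis [-0.003 -0.002 -1.   ] open 0.303 F [ 0.2 -0.5 -2.1] q [-0.29  0.44 -0.43  1.94  0.25  0.82  0.12]
slide cm [ 0.08  0.4  -8.48] turn -0.006 full -0.006
```

Request:
send_rows(
  motion=[
    {"claw": 1,"slide": [0.1,0.3,-2],"turn": [0,0,0]},
    {"claw": 1,"slide": [0,0,-2.5],"turn": [0,0,0]},
    {"claw": 1,"slide": [0,0,-2],"turn": [0,0,0]},
    {"claw": 1,"slide": [0,0,-0.8],"turn": [0,0,0]},
    {"claw": 1,"slide": [0,0,-0.4],"turn": [0,0,0]},
  ],
)

```text
t: 17.65
ee_pos: [0.4443, 0.3002, 0.1143]
tcp_rot: [-0.0, 0.294, 0.956, -0.001]
contact_force: [0.3, -0.3, -2.6]
opening: 0.306
gripper_force: 48.0
```

Request:
send_rows(
  motion=[
    {"claw": 1,"slide": [0,0,-0.2],"turn": [0,0,0]},
    {"claw": 1,"slide": [0,0,-0.2],"turn": [0,0,0]},
    {"claw": 1,"slide": [0,0,-0.1],"turn": [0,0,0]},
    {"claw": 1,"slide": [0,0,0],"turn": [0,0,0]},
    {"claw": 1,"slide": [0,0,0],"turn": [0,0,0]},
  ],
)

```text
t: 18.07
ee_pos: [0.4446, 0.3015, 0.1102]
tcp_rot: [0.0, 0.294, 0.956, 0.0]
contact_force: [-0.4, -1.2, -2.1]
opening: 0.307
gripper_force: 48.0
```

```bash
python3 -c "
from h import *
a=cv2.resize(env.get_image('side')[240:380,300:460],None,fx=3,fy=3)
cv2.imwrite('pics/p3.png',a)"; python3 d.py .443 .3012 .106 55.5
```

```text
t 18.12 pos [0.4445 0.3014 0.11  ] yaw 55.9 zaxis [ 0.001  0.001 -1.   ] open 0.302 F [-0.4 -0.4 -1.4] q [-0.35  0.58 -0.37  1.96  0.33  0.66  0.05]
slide cm [-0.15 -0.02 -0.4 ] turn -0.006 full -0.006
```

View pics/p3.png

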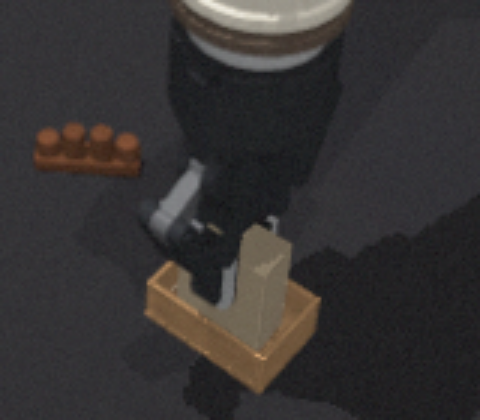

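The oblong seal is inside its box's walls, aligned, with no lateral contact. I'll lower the last 4 mm and release.

Request:
send_rows(
  motion=[
    {"claw": 1,"slide": [0,0,-0.15],"turn": [0,0,0]},
    {"claw": 1,"slide": [0,0,-0.1],"turn": [0,0,0]},
    {"claw": 1,"slide": [0,0,-0.1],"turn": [0,0,0]},
    {"claw": 1,"slide": [0,0,-0.1],"turn": [0,0,0]},
    {"claw": 1,"slide": [0,0,0],"turn": [0,0,0]},
  ],
)

```text
t: 18.53
ee_pos: [0.4442, 0.3013, 0.106]
tcp_rot: [0.0, 0.293, 0.956, -0.0]
contact_force: [-3.8, -2.1, 11.2]
opening: 0.301
gripper_force: 49.3
```

Request:
send_rows(
  motion=[
    {"claw": 1,"slide": [0,0,0],"turn": [0,0,0]},
  ],
)

```text
t: 18.62
ee_pos: [0.4441, 0.3014, 0.106]
tcp_rot: [0.0, 0.293, 0.956, -0.0]
contact_force: [-2.8, -2.2, 11.2]
opening: 0.303
gripper_force: 49.3
```

Request:
send_rows(
  motion=[
    {"claw": 0.7,"slide": [0,0,0],"turn": [0,0,0]},
    {"claw": 0.6,"slide": [0,0,0],"turn": [0,0,0]},
    {"claw": 0.5,"slide": [0,0,0],"turn": [0,0,0]},
    {"claw": 0.4,"slide": [0,0,0],"turn": [0,0,0]},
    {"claw": 0.4,"slide": [0,0,0],"turn": [0,0,0]},
  ],
)

```text
t: 19.03
ee_pos: [0.4442, 0.3012, 0.1048]
tcp_rot: [0.0, 0.294, 0.956, 0.0]
contact_force: [0.6, -0.4, -0.6]
opening: 0.598
gripper_force: 0.0
```

Request:
send_rows(
  motion=[
    {"claw": 0.4,"slide": [0,0,1],"turn": [0,0,0]},
    {"claw": 0.4,"slide": [0,0,3],"turn": [0,0,0]},
    {"claw": 0.4,"slide": [0,0,4],"turn": [0,0,0]},
    {"claw": 0.3,"slide": [0,0,2],"turn": [0,0,0]},
    {"claw": 0.3,"slide": [0,0,0],"turn": [0,0,0]},
  ],
)

```text
t: 19.45
ee_pos: [0.4465, 0.3034, 0.2105]
tcp_rot: [0.003, 0.293, 0.956, 0.004]
contact_force: [1.1, -0.4, 0.3]
opening: 0.699
gripper_force: 0.0
```

Request:
send_rows(
  motion=[
    {"claw": 0.3,"slide": [0,0,0],"turn": [0,0,0]},
    {"claw": 0.3,"slide": [0,0,0],"turn": [0,0,0]},
  ],
)

```text
t: 19.62
ee_pos: [0.4439, 0.3008, 0.2048]
tcp_rot: [-0.0, 0.294, 0.956, -0.0]
contact_force: [0.1, -0.5, -1.0]
opening: 0.696
gripper_force: 0.0
```

```bash
python3 d.py .4735 -.1203 .2 0
```

```text
t 19.62 pos [0.4439 0.3008 0.2048] yaw 55.9 zaxis [-0. -0. -1.] open 0.696 F [ 0.1 -0.5 -1. ] q [-0.29  0.43 -0.44  1.92  0.24  0.84  0.12]
slide cm [  2.96 -42.11  -0.48] turn -0.975 full -0.975
```

Request:
send_rows(
  motion=[
    {"claw": 0.3,"slide": [0,-1.5,0],"turn": [0,0,0]},
    {"claw": 0.3,"slide": [0.3,-3,0],"turn": [0,0,0]},
    {"claw": 0.3,"slide": [0.3,-4,0],"turn": [0,0,0]},
    {"claw": 0.3,"slide": [0.3,-4,0],"turn": [0,0,0]},
    {"claw": 0.3,"slide": [0.3,-4,0],"turn": [0,0,0]},
  ],
)

```text
t: 20.03
ee_pos: [0.4549, 0.1345, 0.2035]
tcp_rot: [-0.001, 0.293, 0.956, -0.001]
contact_force: [1.0, -0.7, -0.4]
opening: 0.7
gripper_force: 0.0
```

Request:
send_rows(
  motion=[
    {"claw": 0.3,"slide": [0.3,-4,0],"turn": [0,0,0]},
    {"claw": 0.3,"slide": [0.3,-4,0],"turn": [0,0,0]},
    {"claw": 0.3,"slide": [0.3,-4,0],"turn": [0,0,0]},
    {"claw": 0.3,"slide": [0.3,-4,0],"turn": [0,0,0]},
    {"claw": 0.3,"slide": [0.3,-4,0],"turn": [0,0,0]},
  ],
)

```text
t: 20.45
ee_pos: [0.4698, -0.0656, 0.2036]
tcp_rot: [-0.001, 0.293, 0.956, -0.0]
contact_force: [0.7, 0.9, -0.2]
opening: 0.696
gripper_force: 0.0
```

Request:
send_rows(
  motion=[
    {"claw": 0.3,"slide": [0.3,-3.6,0],"turn": [0,0,0]},
    {"claw": 0.3,"slide": [0,-2,-1.5],"turn": [0,0,0]},
    {"claw": 0.3,"slide": [0,0,0],"turn": [0,0,0]},
    {"claw": 0.3,"slide": [0,0,0],"turn": [0,0,0]},
    {"claw": 0.3,"slide": [0,0,0],"turn": [0,0,0]},
  ],
)

```text
t: 20.87
ee_pos: [0.4734, -0.1187, 0.1889]
tcp_rot: [-0.001, 0.293, 0.956, 0.0]
contact_force: [-0.5, -0.1, 0.4]
opening: 0.697
gripper_force: 0.0
```

```bash
python3 d.py .4735 -.1203 .102 56;python3 -c "
from h import *
a=env.get_image('side')[90:390,200:460]
cv2.imwrite('pics/g4.png',cv2.resize(a,None,fx=2,fy=2))"
```

```text
t 20.87 pos [ 0.4734 -0.1187  0.1889] yaw 55.9 zaxis [-0.002  0.001 -1.   ] open 0.697 F [-0.5 -0.1  0.4] q [ 0.44  0.36 -0.29  2.05  0.15  0.76  1.03]
slide cm [ 0.01 -0.16 -8.69] turn 0.002 full 0.002
```

View pics/g4.png

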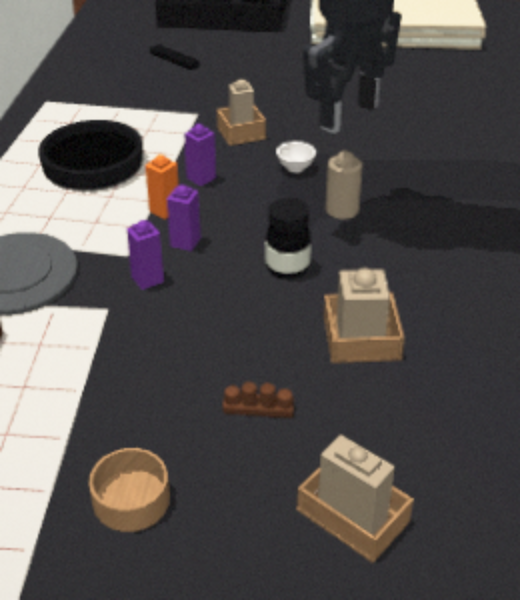

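Three seals stand in their boxes and nothing else has been disturbed. Next I'll pick up the round seal.

Request:
send_rows(
  motion=[
    {"claw": 0.3,"slide": [0,-0.1,-2.5],"turn": [0,0,0]},
    {"claw": 0.3,"slide": [0,0,-2.5],"turn": [0,0,0]},
    {"claw": 0.3,"slide": [0,0,-2.2],"turn": [0,0,0]},
    {"claw": 0.3,"slide": [0,0,-1.4],"turn": [0,0,0]},
    {"claw": 0.3,"slide": [0,0,0],"turn": [0,0,0]},
  ],
)

```text
t: 21.33
ee_pos: [0.4724, -0.1185, 0.1015]
tcp_rot: [-0.003, 0.292, 0.956, 0.0]
contact_force: [-0.3, 0.0, 0.1]
opening: 0.706
gripper_force: 0.0
```

Request:
send_rows(
  motion=[
    {"claw": 0.4,"slide": [0,0,0],"turn": [0,0,0]},
    {"claw": 0.48,"slide": [0,0,0],"turn": [0,0,0]},
    {"claw": 0.54,"slide": [0,0,0],"turn": [0,0,0]},
    {"claw": 0.6,"slide": [0,0,0],"turn": [0,0,0]},
    {"claw": 1,"slide": [0,0,0],"turn": [0,0,0]},
  ],
  grip_force=50,
)

```text
t: 21.75
ee_pos: [0.4753, -0.1206, 0.1054]
tcp_rot: [0.001, 0.293, 0.956, 0.0]
contact_force: [-0.6, 0.8, 8.1]
opening: 0.431
gripper_force: 50.1
```

Request:
send_rows(
  motion=[
    {"claw": 1,"slide": [0,0,0],"turn": [0,0,0]},
    {"claw": 1,"slide": [0,0,0],"turn": [0,0,0]},
    {"claw": 1,"slide": [0,0,0],"turn": [0,0,0]},
  ],
)

```text
t: 22.0
ee_pos: [0.4753, -0.1206, 0.1054]
tcp_rot: [0.001, 0.293, 0.956, 0.0]
contact_force: [-1.3, 1.3, 7.0]
opening: 0.43
gripper_force: 50.1
```

```bash
python3 d.py .6205 .3093 .22 56
```

```text
t 22.0 pos [ 0.4753 -0.1206  0.1054] yaw 55.9 zaxis [ 0.003 -0.    -1.   ] open 0.43 F [-1.3  1.3  7. ] q [ 0.4   0.51 -0.25  2.08  0.22  0.57  0.97]
slide cm [14.52 42.99 11.46] turn 0.002 full 0.002
```

Request:
send_rows(
  motion=[
    {"claw": 1,"slide": [0,0,1],"turn": [0,0,0]},
    {"claw": 1,"slide": [0,0,3],"turn": [0,0,0]},
    {"claw": 1,"slide": [0,0,3.5],"turn": [0,0,0]},
    {"claw": 1,"slide": [0.3,1,3],"turn": [0,0,0]},
    {"claw": 1,"slide": [0.7,2,2.5],"turn": [0,0,0]},
  ],
)

```text
t: 22.42
ee_pos: [0.4835, -0.0934, 0.2367]
tcp_rot: [0.001, 0.296, 0.955, -0.001]
contact_force: [1.4, 0.1, -1.0]
opening: 0.428
gripper_force: 50.5
```

Request:
send_rows(
  motion=[
    {"claw": 1,"slide": [1,3,0],"turn": [0,0,0]},
    {"claw": 1,"slide": [1.3,3.7,0],"turn": [0,0,0]},
    {"claw": 1,"slide": [1.3,3.7,0],"turn": [0,0,0]},
    {"claw": 1,"slide": [1.3,3.7,0],"turn": [0,0,0]},
    {"claw": 1,"slide": [1.3,3.7,0],"turn": [0,0,0]},
  ],
)

```text
t: 22.83
ee_pos: [0.5463, 0.0884, 0.235]
tcp_rot: [0.0, 0.294, 0.956, -0.0]
contact_force: [1.2, 1.2, -1.5]
opening: 0.428
gripper_force: 50.6
```

Request:
send_rows(
  motion=[
    {"claw": 1,"slide": [1.3,3.7,0],"turn": [0,0,0]},
    {"claw": 1,"slide": [1.3,3.7,0],"turn": [0,0,0]},
    {"claw": 1,"slide": [1.3,3.7,0],"turn": [0,0,0]},
    {"claw": 1,"slide": [1.3,3.7,0],"turn": [0,0,0]},
    {"claw": 1,"slide": [1.2,3.5,0],"turn": [0,0,0]},
  ],
)

```text
t: 23.25
ee_pos: [0.6103, 0.2719, 0.2347]
tcp_rot: [0.0, 0.293, 0.956, 0.0]
contact_force: [-0.2, -0.0, -1.1]
opening: 0.429
gripper_force: 50.6
```

Request:
send_rows(
  motion=[
    {"claw": 1,"slide": [0.7,2.5,0],"turn": [0,0,0]},
    {"claw": 1,"slide": [0.4,1.3,-2],"turn": [0,0,0]},
    {"claw": 1,"slide": [0,0,-2.5],"turn": [0,0,0]},
    {"claw": 1,"slide": [0,0,0],"turn": [0,0,0]},
    {"claw": 1,"slide": [0,0,0],"turn": [0,0,0]},
  ],
)

```text
t: 23.67
ee_pos: [0.6199, 0.3068, 0.1875]
tcp_rot: [-0.002, 0.294, 0.956, -0.002]
contact_force: [0.4, 0.2, -0.9]
opening: 0.43
gripper_force: 50.5
```

```bash
python3 d.py .6205 .3093 .1084 56
```

```text
t 23.67 pos [0.6199 0.3068 0.1875] yaw 55.9 zaxis [-0.004 -0.003 -1.   ] open 0.43 F [ 0.4  0.2 -0.9] q [-0.25  0.69 -0.37  1.52  0.28  0.99  0.28]
slide cm [ 0.06  0.25 -7.91] turn 0.002 full 0.002
```

Request:
send_rows(
  motion=[
    {"claw": 1,"slide": [0,0.1,-2],"turn": [0,0,0]},
    {"claw": 1,"slide": [0,0,-2],"turn": [0,0,0]},
    {"claw": 1,"slide": [0,0,-1.6],"turn": [0,0,0]},
    {"claw": 1,"slide": [0,0,-0.8],"turn": [0,0,0]},
    {"claw": 1,"slide": [0,0,-0.5],"turn": [0,0,0]},
  ],
)

```text
t: 24.08
ee_pos: [0.6211, 0.3081, 0.1194]
tcp_rot: [-0.0, 0.294, 0.956, -0.001]
contact_force: [-0.6, 0.5, -2.1]
opening: 0.425
gripper_force: 50.6
```

Request:
send_rows(
  motion=[
    {"claw": 1,"slide": [0,0,-0.2],"turn": [0,0,0]},
    {"claw": 1,"slide": [0,0,-0.2],"turn": [0,0,0]},
    {"claw": 1,"slide": [0,0,-0.1],"turn": [0,0,0]},
    {"claw": 1,"slide": [0,0,0],"turn": [0,0,0]},
    {"claw": 1,"slide": [0,0,0],"turn": [0,0,0]},
  ],
)

```text
t: 24.5
ee_pos: [0.6215, 0.3095, 0.1156]
tcp_rot: [0.0, 0.293, 0.956, 0.0]
contact_force: [-1.1, 0.0, -2.0]
opening: 0.425
gripper_force: 50.6
```

```bash
python3 -c "
from h import *
a=cv2.resize(env.get_image('side')[240:380,190:350],None,fx=3,fy=3)
cv2.imwrite('pics/p4.png',a)"; python3 d.py .6205 .3093 .1084 56
```

```text
t 24.55 pos [0.6215 0.3095 0.1156] yaw 55.9 zaxis [ 0.001  0.001 -1.   ] open 0.431 F [-0.2 -0.2 -1.5] q [-0.27  0.78 -0.35  1.55  0.31  0.87  0.25]
slide cm [-0.1  -0.02 -0.72] turn 0.002 full 0.002
```

View pics/p4.png

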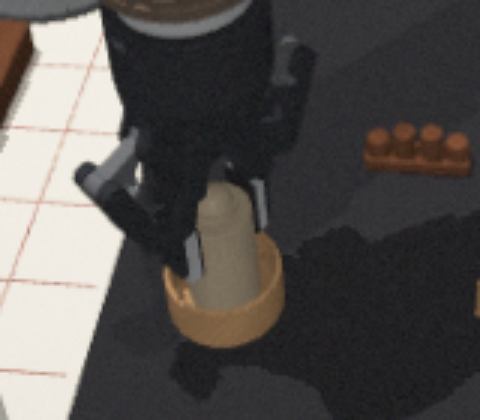

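The round seal is centred in its box, about 7 mm up. I'll lower it gently.

Request:
send_rows(
  motion=[
    {"claw": 1,"slide": [0,0,-0.2],"turn": [0,0,0]},
    {"claw": 1,"slide": [0,0,-0.2],"turn": [0,0,0]},
    {"claw": 1,"slide": [0,0,-0.15],"turn": [0,0,0]},
    {"claw": 1,"slide": [0,0,-0.1],"turn": [0,0,0]},
    {"claw": 1,"slide": [0,0,-0.1],"turn": [0,0,0]},
  ],
)

```text
t: 24.97
ee_pos: [0.6211, 0.3092, 0.1085]
tcp_rot: [-0.0, 0.293, 0.956, -0.0]
contact_force: [-5.0, -4.0, 13.3]
opening: 0.43
gripper_force: 52.2
```

Request:
send_rows(
  motion=[
    {"claw": 1,"slide": [0,0,-0.05],"turn": [0,0,0]},
    {"claw": 1,"slide": [0,0,0],"turn": [0,0,0]},
    {"claw": 1,"slide": [0,0,0],"turn": [0,0,0]},
  ],
)

```text
t: 25.22
ee_pos: [0.621, 0.3092, 0.1085]
tcp_rot: [0.0, 0.294, 0.956, -0.0]
contact_force: [-4.4, -2.3, 9.3]
opening: 0.428
gripper_force: 51.8
```

Request:
send_rows(
  motion=[
    {"claw": 0.55,"slide": [0,0,0],"turn": [0,0,0]},
    {"claw": 0.45,"slide": [0,0,0],"turn": [0,0,0]},
    {"claw": 0.35,"slide": [0,0,0],"turn": [0,0,0]},
    {"claw": 0.25,"slide": [0,0,0],"turn": [0,0,0]},
    {"claw": 0.25,"slide": [0,0,0],"turn": [0,0,0]},
  ],
)

```text
t: 25.63
ee_pos: [0.6212, 0.3092, 0.1067]
tcp_rot: [-0.0, 0.294, 0.956, 0.0]
contact_force: [0.3, 0.0, -0.1]
opening: 0.75
gripper_force: 0.0
```

Request:
send_rows(
  motion=[
    {"claw": 0.25,"slide": [0,0,1],"turn": [0,0,0]},
    {"claw": 0.25,"slide": [0,0,3],"turn": [0,0,0]},
    {"claw": 0.25,"slide": [0,0,4],"turn": [0,0,0]},
    {"claw": 0.25,"slide": [0,0,3],"turn": [0,0,0]},
    {"claw": 0.25,"slide": [0,0,2],"turn": [0,0,0]},
  ],
)

```text
t: 26.05
ee_pos: [0.6224, 0.3102, 0.2419]
tcp_rot: [0.002, 0.293, 0.956, 0.002]
contact_force: [1.4, 0.3, 0.4]
opening: 0.749
gripper_force: 0.0
```

Request:
send_rows(
  motion=[
    {"claw": 0.25,"slide": [-3,2,2],"turn": [0,0,0]},
    {"claw": 0.25,"slide": [-3,2,2],"turn": [0,0,0]},
    {"claw": 0.25,"slide": [-3,2,0],"turn": [0,0,0]},
    {"claw": 0.25,"slide": [0,0,0],"turn": [0,0,0]},
    {"claw": 0.25,"slide": [0,0,0],"turn": [0,0,0]},
  ],
)

```text
t: 26.47
ee_pos: [0.5285, 0.3722, 0.2787]
tcp_rot: [0.0, 0.291, 0.957, 0.001]
contact_force: [0.4, 0.5, -0.6]
opening: 0.753
gripper_force: 0.0
```

```bash
python3 -c "
from h import *
a=cv2.resize(env.get_image('top')[110:290,130:490],None,fx=2.2,fy=1.6);b=cv2.resize(env.get_image('side')[110:380,220:440],None,fx=1.36,fy=1.1)
b=cv2.resize(b,(300,298));a=cv2.resize(a,(500,250));c=np.zeros((298,800,3),np.uint8);c[:250,:500]=a;c[:,500:]=b
cv2.imwrite('pics/end.png',c)"; python3 d.py .62 .309 .1 56
```

```text
t 26.57 pos [0.5316 0.3687 0.2773] yaw 55.9 zaxis [ 0.001 -0.001 -1.   ] open 0.751 F [0.1 0.  0.1] q [-0.34  0.52 -0.42  1.58  0.23  1.09  0.15]
slide cm [  8.84  -5.97 -17.73] turn 0.002 full 0.002
```

View pics/end.png

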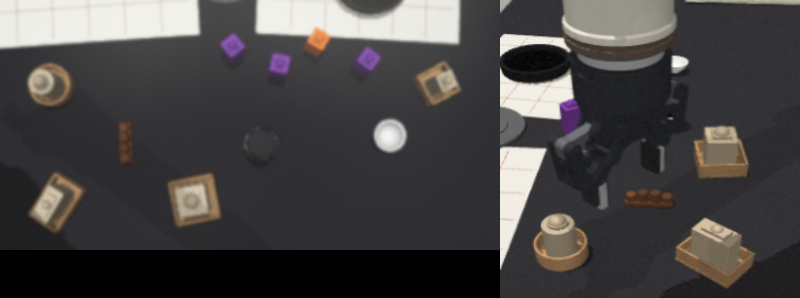

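All four seals stand upright in their own boxes, and the bottle and look-alikes haven't moved. The gripper is clear, so I'm handing in.

```bash
python3 -c "
from cell import env
print(env.finish_job())"
```

```text
the job is handed in; nothing more can be done
None
```

All four seals are standing upright in their matching boxes, the ink bottle and look-alikes were left where they were, and the job is handed in at about 26.6 s of the 109 s allowed.

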